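Lock the second work stop into the slotted rail

TASK

Fit the loose quarter-turn work stop into the slotted rail, level with the pointer block, locked like the one already fitted. Lower its hammer head through the slot, feeling for the slot without forcing, press it gently down on the sprung strip inside, give it a quarter turn so that the head lies across under the lips, then let go so that the spring holds it there upright; leave the other things on the bench where they are.

Things in the scene. Friction and masses are not known exactly. Their poses are not given: they have to be found in the camera images.
- stop_center (a point): Loose plain steel work stop, 65 mm tall, upright in the stand; point on its axis 32.5 mm above its foot, z up its length. From the foot: hammer head 28 (y) x 11 (x) x 8 high; stem 10 across to 22 mm; flange 30 across, 22 to 27 mm; flat grip wing 26 (y) x 12 (x), 27 to 65 mm, grooved faces to +-x: grip it across these 12 mm. About 0.12 kg; the same turned half round.
- stand: Fixed wooden stand, 50 (x) x 56 (y) x 22 mm high, origin at the centre of its underside. In its middle a pocket 15 (x) x 32 (y) mm, 14 mm deep, in which the stop stands loosely, its foot 8 mm above the bench, its head's long side roughly along the stand's y. Heaps of files up to 90 mm high lie on the bench near the stand and the rail: carry the stop over them.
- base: Fixed dark steel base plate 86 (x) x 200 (y) x 8 mm, origin at the centre of its underside, z up. On it an aluminium rail along y, 190 mm long, 42 mm wide, bolted by eye through slotted feet: its middle line lies up to 7.5 mm to either side of the base's x = 0; this offset is not measured. It does not shift in use. A like stop is already locked in it at y = -72 mm.
- index_line (a point): Top of a small fixed steel pointer block (12 x 16 mm, 42 mm high) on the base plate beside the rail, on its +x side, 36 mm from the base's middle line; axes as the base's. The stop belongs at the same y of the base's frame, in the slot. When it is caught under the lips its centre point is 63.5 mm above the base's origin.
- oil_stone: Bystander: grey sharpening stone 38 x 105 x 17 mm lying on the bench, origin at the centre of its underside.
- flux_tin: Bystander: small white round tin 54 mm across, 24 mm high, origin at the centre of its underside.
- pliers_1: Bystander: small pliers 50 x 129 x 11 mm lying flat, origin at the centre of their underside.
- slot_level (a point): Point 44 mm above the base's origin, at the height of the rail's top (not exactly on its slot, see base); axes as the base's. The slot along the rail is 13 mm wide with a slight lead-in: the 11 mm wide head enters only lengthwise and within about 1 mm of the slot's middle. The two lips are 5 mm thick; the space under them is 34 mm wide.
- strip_level (a point): Point 34 mm above the base's origin, at the height of the top of the sprung strip in the rail (10 mm below the lips' top). It yields downward 9 mm, needing 3 N to start and 0.6 N more per mm, then stops hard. Pressed down 4 to 8 mm (about 5.5 to 8 N) the head is clear under the lips and can be turned either way.
There are look-alikes about, which are no part of the job. Of the things that look like the part that bears stop_center, the smallest one is meant.

How it is judged:
On the way, in this order (a step that is already met when the one before it is completed fails the run):
1. the stop is lifted out of its stand (z of stop_center in the frame of stand above 0.06 m and contact force between stop and stand below 0.1 N), for 0.1 s.
2. the head is pressed through the slot, lengthwise, to below the lips (z of stop_center in the frame of base between 0.05 and 0.063 m and angle between the y axis of stop_center and the y axis of base, either way round below 0.3 rad and x of stop_center in the frame of base between -0.0115 and 0.0115 m and angle between stop_center's own z axis and vertical below 0.15 rad), for 0.1 s.
At the end, for the whole second after the job is handed in: The stop stands in the rail's slot (within 11.5 mm of the base's middle line), upright within 0.1 rad, its centre within 8 mm of the pointer along the rail and 60.5 to 65.5 mm above the base's underside (head caught under the lips), its head across the rail within 0.3 rad, released and at rest (angle between the y axis of stop_center and the x axis of base, either way round below 0.3 rad and z of stop_center in the frame of base between 0.0605 and 0.0655 m and x of stop_center in the frame of base between -0.0115 and 0.0115 m and y of stop_center in the frame of index_line between -0.008 and 0.008 m and angle between stop_center's own z axis and vertical below 0.1 rad and linear speed of stop below 0.01 m/s); the robot touches nothing.
It fails at once if the stop is forced against the rail, strip or base (over 30 N) (contact force between stop and base above 30 N).
It fails at once if a bystander is moved by more than 20 mm (distance of any of oil_stone, flux_tin, pliers_1 from where it was at the start of the episode above 0.02 m).
It also fails if it takes over 64 s, if anything falls off the work surface, if the arm or the gripper's body presses on something with over 40 N, if the wrist force passes 120 N, or if a joint passes its speed limit or range.

ROBOT

A 6-joint arm with a two-finger parallel gripper is mounted at the origin on a cart in front of the work surface, level with it; the furniture and walls round the work are solid. World frame = base frame: x ahead of the robot, y to its left, z up, the work surface at z = 0. Lengths are in m, angles in rad, forces in N, time in s.
With the tool pointing down it reaches from about 0.375 to 0.9 m from the base axis. Payload 3.1 kg.
Tool frame: the origin (TCP) lies midway between the tips of the shut fingers; the grasp point (between the pads) lies 19 mm behind it; x points along the fingers, z is the direction in which the jaws open and shut, and the axes are right-handed (so a half turn about x gives the same grasp; the last joint's range is limited). The gripper opens to 87 mm and grips with 3 to 60 N. Pads are 19 mm wide; open, the fingers measure 117 mm over their backs; the gripper's body (75 mm by 190 mm) begins 51 mm behind the grasp point.
Start: joints at [-1.486, 0.527, 1.433, -0, 1.181, -0.178], TCP at [0.163, -0.603, 0.223] pointing down, gripper open.
Joint ranges: [-3.08, 3.08], [-0.75, 2.2], [0.22, 2.44], [-1.43, 4.57], [0, 2.65], [-2.85, 2.85]. Speed limits (rad/s): [2.79, 2.79, 3.14, 3.14, 3.14, 3.14].

INTERFACE

Orientations are given as a unit quaternion [x, y, z, w].
In Python, from rig import robot, optics, workorder gives the robot as it stands.
- The arm moves only by the tool arm_command, never from a script. Its argument "plan" is a list of rows, each a list of 7 numbers: the shift along the tool's x, y, z in cm, then the turn, a rotation vector about the tool's x, y, z in rad, then the finger opening in cm, from 0 to 8.7. In form: [[x, y, z, ax, ay, az, gripper], ...]. A call has 1 to 12 rows; each row shifts and turns the pose as measured when the row begins, along the tool's axes as they then stand; what a row does not reach is not made up. A row lasts 1/8 s, in which the tool goes at most 62.5 mm and 10.7 degrees, less where a joint would pass 70% of its speed; a pose out of reach is approached as far as the arm can. A call with a gripper value outside its range is refused whole. The fingers move at their own pace and stop on an object; "grip_force" is the grip in N (left out, the last holds). Time passes only in rows, so rows that do not move let the fingers close. It gives the time, the measured TCP pose, the force and the opening at its end, in the units of the state.
- robot.get_obs(): the state, without advancing time (a new reading comes with each control period).
- optics.camera(name): name is "scene" or "top" or "wrist"; returns (picture, depth): 384x512x3 uint8, blue, green, red; 384x512 float32, m along the optical axis (not along the pixel's ray), 0 where there is no reading.
- optics.camera_info(name): a dict with "mtx" (3x3 intrinsics, pixels), "position" and "rotation" of the camera in the world; the wrist camera has in their place "tool_from_camera" (4x4, takes a point from camera to tool coordinates, whose origin is the TCP and whose axes are the tool frame's). Camera axes: x right, y down, z forward; pixel columns grow to the right and rows downward; lengths in m; the calibration is good to about 2 mm. A picture is of the moment at which its call begins: read the wrist's pose just before it. camera_info takes no time and is no camera call.
- workorder.hand_in(): hands the job in, once; it reports no verdict.
The state is a dict: "time": time; "q": joint angles; "joint_velocities": joint speeds; "joint_torque": joint torques, N m; "position": TCP position; "tool_rot": TCP orientation; "ft_force": force on the tool from outside, world axes, zero at the start; "moment": the same for the moment, N m; "grip_width": finger opening in m.
Only numpy, scipy, OpenCV 4.12 (cv2) and the standard library are available. Lean on these libraries where they do the work, as an engineer would, in place of code of your own. Each camera call takes 0.05 s, during which the arm holds its last target. There are 200 camera calls.

## Working session

There is one attempt and no reset: what is moved stays moved. The work goes in short steps, Python scripts to look and compute and a tool call to move; the robot and the scene stay as the last step left them, time stands still between calls to the robot, and variables do not carry over. Pictures are saved under pics/ and viewed, about 8 in all and at most 12, crops included, and the job is handed in when it is done.

Besides the shell and the picture viewer there is one more tool, called after "Request:" as a command line: name --pt "numbers of a row" for each row, then --argument value for the rest. arm_command: Moves the arm, as the interface text tells. Its arguments: {"type":"object","properties":{"plan":{"type":"array"},"grip_force":{"type":"number"}},"required":["plan"]}

```bash
mkdir -p pics; cat > h.py <<'E'
import numpy as np, cv2
from scipy.spatial.transform import Rotation as R
from rig import robot, optics, workorder
def pose():
    o=robot.get_obs(); T=np.eye(4); T[:3,:3]=R.from_quat(o["tool_rot"]).as_matrix(); T[:3,3]=o["position"]; return o,T
def cam(n):
    o,T=pose(); i=optics.camera_info(n); im,d=optics.camera(n)
    if n=="wrist": C=T@np.array(i["tool_from_camera"])
    else:
        C=np.eye(4); r=np.array(i["rotation"]); C[:3,:3]=r if r.shape==(3,3) else R.from_quat(r).as_matrix(); C[:3,3]=i["position"]
    return im,d,np.array(i["mtx"]),C
def pts(d,K,C):
    v,u=np.mgrid[:d.shape[0],:d.shape[1]]
    P=np.stack([(u-K[0,2])/K[0,0]*d,(v-K[1,2])/K[1,1]*d,d],-1)
    return P@C[:3,:3].T+C[:3,3]
def ray(u,v,z,K,C):
    r=C[:3,:3]@np.array([(u-K[0,2])/K[0,0],(v-K[1,2])/K[1,1],1.]); return C[:3,3]+r*(z-C[2,3])/r[2]
def proj(p,K,C):
    q=C[:3,:3].T@(np.array(p)-C[:3,3]); return (K@q/q[2])[:2]
E
python3 - <<'E'
from h import *
for n in("scene","top"):
    im,d,K,C=cam(n); np.savez(f"{n}.npz",im=im,d=d,K=K,C=C); cv2.imwrite(f"pics/{n}0.png",cv2.resize(im,(768,576)))
    print(n,K.round(1).tolist(),C.round(3).tolist())
print(robot.get_obs())
E
```

```text
scene [[414.6, 0.0, 251.8], [0.0, 414.6, 189.2], [0.0, 0.0, 1.0]] [[-0.474, -0.376, 0.796, -0.236], [-0.88, 0.229, -0.416, 0.58], [-0.026, -0.898, -0.439, 0.488], [0.0, 0.0, 0.0, 1.0]]
top [[368.7, 0.0, 252.2], [0.0, 368.7, 188.0], [0.0, 0.0, 1.0]] [[0.025, -0.996, 0.081, 0.492], [-1.0, -0.024, 0.006, 0.162], [-0.004, -0.081, -0.997, 1.027], [0.0, 0.0, 0.0, 1.0]]
{'time': 0.1, 'q': array([-1.48553374e+00,  5.28374983e-01,  1.43371324e+00, -2.66228633e-05,
        1.18139592e+00, -1.78480118e-01]), 'joint_velocities': array([-0.00173838, -0.00215295, -0.00486895,  0.00090266, -0.00085459,
       -0.0006814 ]), 'joint_torque': array([-3.04818441e-04, -4.40985346e+01, -1.77150679e+01,  6.35304954e-02,
        5.34176803e-02, -3.65442315e-05]), 'position': array([ 0.16291367, -0.60274535,  0.22168777]), 'tool_rot': array([ 0.43039954,  0.56186221, -0.42942248,  0.56094869]), 'ft_force': array([-0.22479398, -1.50579219, -0.19144963]), 'moment': array([-0.03084823,  0.05475299, -0.00410657]), 'grip_width': 0.0871774542481676}
```

View pics/scene0.png

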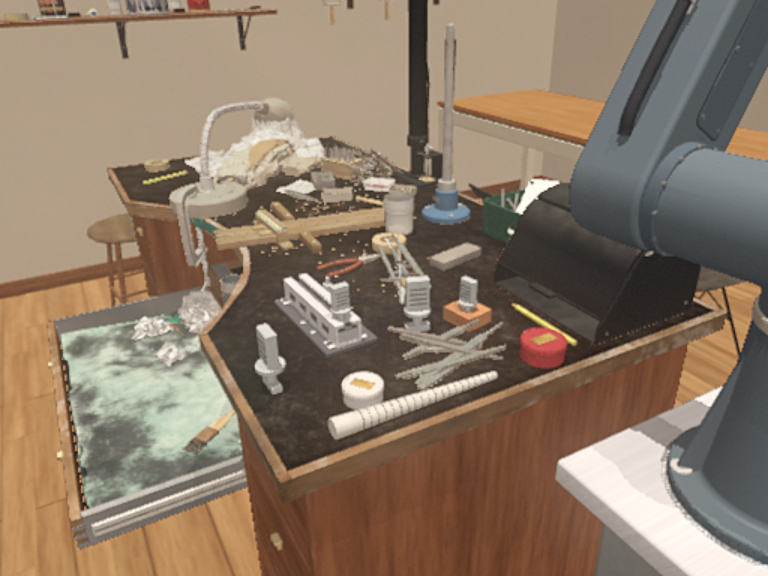

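View pics/top0.png

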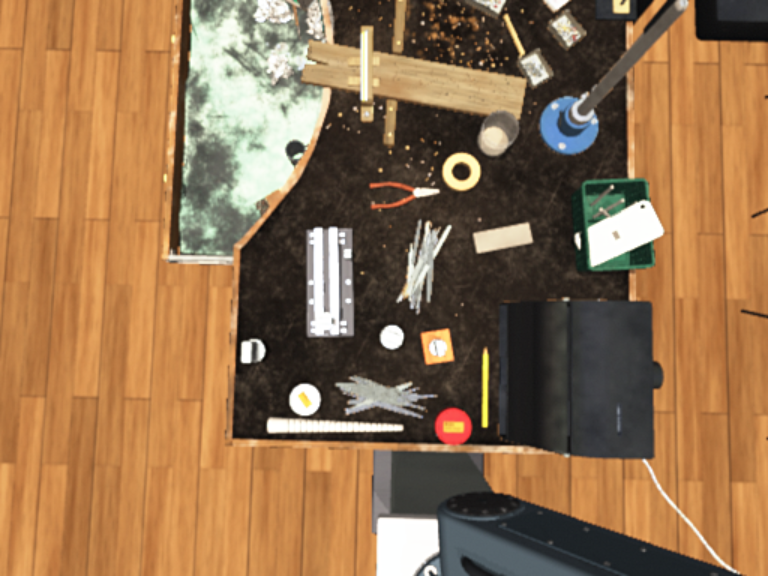

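```bash
python3 - <<'E'
from h import *
t=np.load("top.npz"); s=np.load("scene.npz")
a=cv2.resize(t["im"][145:260,155:315],None,fx=3.6,fy=3.6,interpolation=cv2.INTER_CUBIC)
b=cv2.resize(s["im"][175:265,160:345],(576,280),interpolation=cv2.INTER_CUBIC)
c=np.vstack([b,cv2.resize(a,(576,320*576//576))]); cv2.imwrite("pics/crop1.png",c); print(c.shape)
# white/orange
P=pts(t["d"],t["K"],t["C"]); im=t["im"]; hsv=cv2.cvtColor(im,cv2.COLOR_BGR2HSV)
m=cv2.inRange(hsv,(5,120,120),(18,255,255)); m[:200]=0
n,l,st,ce=cv2.connectedComponentsWithStats(m)
for i in range(1,n):
    if st[i,4]>80: print("orange",st[i],ce[i])
d=t["d"]; print((d>0).mean())
for (u,v) in [(291,231),(261,224),(216,215),(219,190),(168,234),(204,266)]: print(u,v,P[v,u].round(3))
# height map of region
H=P[...,2]
for v in range(152,226,3): print(v,(H[v,203:238]*1000).astype(int))
E
```

```text
(600, 576, 3)
orange [    0   200   280   184 37247] [106.28211668 302.09361828]
orange [  424   200    88   184 12124] [476.29990102 281.23663807]
orange [280 219  23  24 165] [288.83030303 230.12121212]
orange [ 323  302  160   77 5397] [397.5086159  330.30683713]
0.9958546956380209
291 231 [0.462 0.065 0.07 ]
261 224 [0.478 0.143 0.088]
216 215 [0.498 0.257 0.095]
219 190 [0.565 0.258 0.035]
168 234 [0.446 0.381 0.076]
204 266 [0.361 0.293 0.023]
152 [-1  1 -2  1 -1 -3  1  1 -1  0  0  0  0 -1 -2  1  0 -1  1 -2 41 42  1  0
  0  0  0  0  2  0  1 -1 -2  0  0]
155 [   0    7   10    7    7    8    8   48   45   44   43   41   35   33
   35   33   37   41   42   46   43   42   35    4 1026    6    2   10
    9    6   10    6   -3    0    0]
158 [ 2  9  7  2 12 15 14 47 43 44 45 44 32 35 35 33 36 44 45 42 46 43 38 12
 17 14  9 10  4  8  8  9  1  1  2]
161 [ 0  5  8  3  9  7 10 44 44 46 47 44 32 34 33 35 34 45 44 47 43 42 38 12
  9  9  9  8  8  9  5  6 -2  0  0]
164 [   0    5    8    5    8    7 1026   43   45   42   47   46   34   33
   34   32   35   41   42   43   43   41   41    9  
[... 1879 characters left out ...]
8 59 60 57 58 31 43 42 45 44 40 30
  7  9  4  7  8  5  6  9  7  0  0]
212 [ 0  1  5  6  9  9  4 44 93 94 97 95 96 96 96 97 96 95 90 56 41 44 44 30
  7  7  9  8  9  9  9  6  7 -2 -1]
215 [   0    1   11    9    9    9   13   44   94   96   95   93   94   95
   95   98   97   93   94   67   45   44   45   32 1026   10   11   10
    8    5    8    8    7    0    2]
218 [ 0  0  7  4  8 14 12 43 45 43 43 58 59 57 55 53 57 55 56 44 46 38 42 34
 11 11 10 16  7 10 10 10  7 -1  1]
221 [ 0  0  6  7  6  8 11 11 42 45 42 41 42 32 36 32 33 32 42 43 41 43 42 36
 10 15  8 10  3  6  7  7  6 -1  1]
224 [-3 -1 11  6  8  9  7  5  9  9  8  6  8  8  6  6  8  7  7  9  9  7  4  6
 11  9  7  7  6  7  5  8  8  1 -3]
```

View pics/crop1.png

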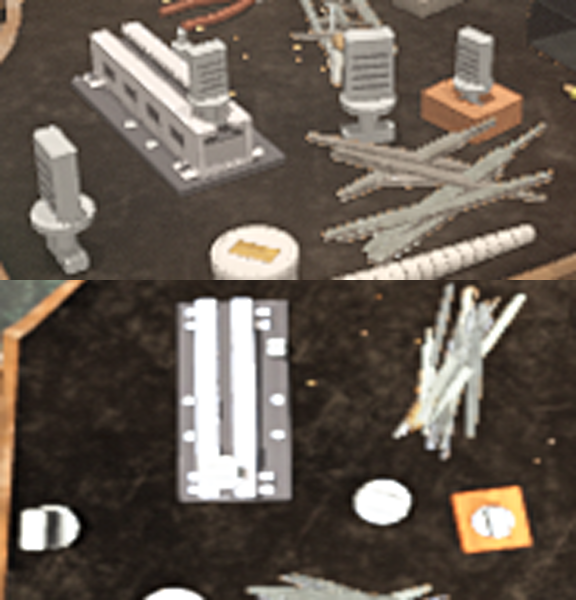

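The scene shows four similar stops. At pixel (268,357) one stands on the bench and is about 76 mm tall. At (417,303) another stands on the bench and is about 88 mm tall. At (340,300) is the one already locked in the rail. At (468,303) one stands in the orange stand, with its top at about 72 mm (8 + 65 mm). That last one is the smallest and sits in the stand, so it is the one meant, and the crop confirms it. The pointer block is at top-view pixel (232,168) at full resolution, on the rail's right-hand side, so base +y points away from the robot.

```bash
cat > meas.py <<'E'
from h import *
def rect(m,P,z,K,C,name):
    m=m.astype(np.uint8); n,l,st,ce=cv2.connectedComponentsWithStats(m); 
    if n<2: print(name,"none");return
    i=1+st[1:,4].argmax(); c=max(cv2.findContours((l==i).astype(np.uint8),0,cv2.CHAIN_APPROX_NONE)[0],key=len)[:,0]
    w=np.array([ray(u,v,z,K,C)[:2] for u,v in c],np.float32); r=cv2.minAreaRect(w*1000)
    print(name,"n",st[i,4],"ctr",np.round(r[0],1),"size",np.round(r[1],1),"ang",round(r[2],1))
E
python3 - <<'E'
from meas import *
t=np.load("top.npz"); d,K,C,im=t["d"],t["K"],t["C"],t["im"]; P=pts(d,K,C); H=P[...,2]
X,Y=P[...,0],P[...,1]
box=(X>.42)&(X<.72)&(Y>.18)&(Y<.32)
rect(box&(H>.003)&(H<.3),P,.02,K,C,"base(all)")
rect(box&(H>.038)&(H<.05),P,.044,K,C,"railtop")
pb=(X>.58)&(X<.64)&(Y>.2)&(Y<.235)&(H>.03)&(H<.05); rect(pb,P,.042,K,C,"pointer")
sb=(X>.41)&(X<.53)&(Y>.02)&(Y<.12)
rect(sb&(H>.012)&(H<.1),P,.022,K,C,"stand")
rect(sb&(H>.06),P,.073,K,C,"stop")
# rail edges by rows (plane z=.044)
print(pose()[1].round(3))
for b in [(.26,.36,.62,.72,'?')]: pass
for n,(x0,x1,y0,y1) in dict(files=(.53,.68,.06,.15),files2=(.36,.44,.1,.25)).items():
    q=(X>x0)&(X<x1)&(Y>y0)&(Y<y1)&(H>.02); print(n,q.sum(),P[q].min(0).round(3) if q.any() else 0,P[q].max(0).round(3) if q.any() else 0)
E
```

```text
base(all) n 2204 ctr [571.1 256.7] size [200.9  87.5] ang 3.7
railtop n 374 ctr [573.8 247.7] size [188.   13.5] ang 1.8
pointer n 27 ctr [621.1 223.9] size [13.6 10.8] ang 1.7
stand n 382 ctr [459.8  59.7] size [55.8 50.4] ang 10.6
stop n 53 ctr [458.9  60.2] size [26.  13.1] ang 10.5
[[-0.     0.965  0.261  0.163]
 [ 0.002  0.261 -0.965 -0.603]
 [-1.     0.    -0.002  0.222]
 [ 0.     0.     0.     1.   ]]
files 665 [0.534 0.062 0.02 ] [0.68  0.128 0.085]
files2 457 [0.36  0.102 0.02 ] [0.402 0.236 0.073]
```

```bash
python3 - <<'E'
from meas import *
for n in("top","scene"):
    t=np.load(n+".npz"); P=pts(t["d"],t["K"],t["C"]); 
    X,Y,Z=P[...,0],P[...,1],P[...,2]
    print(n)
    for y0 in np.arange(-.45,.12,.03):
        print(round(y0,2),[ int(1000*np.percentile(Z[q],98)) if (q:=(X>x)&(X<x+.04)&(Y>y0)&(Y<y0+.03)&(Z<.45)).sum()>2 else None for x in np.arange(.2,.64,.04)])
E
```

```text
top
-0.45 [None, None, None, None, None, None, None, None, None, None, None]
-0.42 [None, None, None, None, None, None, None, None, None, None, None]
-0.39 [None, None, None, None, None, None, None, None, None, None, None]
-0.36 [None, None, None, None, None, None, None, None, None, None, None]
-0.33 [None, None, None, None, 72, 85, 76, None, 3, 3, 76]
-0.3 [None, None, None, None, None, None, None, None, 4, 3, 75]
-0.27 [None, None, 156, 157, 157, 157, 156, 157, 156, 3, 83]
-0.24 [None, None, 160, 161, 161, 161, 161, 161, 160, 3, 75]
-0.21 [None, None, 163, 164, 163, 164, 164, 164, 163, 4, 76]
-0.18 [None, 0, 162, 162, 162, 163, 162, 162, 162, 3, 3]
-0.15 [None, 449, 155, 156, 154, 154, 155, 154, 154, 3, 3]
-0.12 [None, 449, 136, 136, 135, 135, 136, 136, 134, 3, 3]
-0.09 [None, 447, 88, 89, 88, 89, 87, 87, 87, 3, 3]
-0.06 [None, 448, 32, 10, 41, 44, 41, 5, 31, 3, 13]
-0.03 [427, 447, 24, 10, 8, 8, 8, 3, 3, 3, 18]
-0.0 [419, 423, 32, 31, 4, 3, 3, 3, 4, 3, 4]
0.03 [382, 373, 31, 32, 2, 23, 73, 24, 3, 4, 3]
0.06 [323, 326, 3, 25, 36, 23, 74, 23, 36, 62, 70]
0.09 [None, 2, 3, 26, 57, 3,
[... 573 characters left out ...]
, 1, 92, None, None, None, None, None, None, None, None]
-0.21 [None, 0, 105, None, None, None, None, None, 162, None, None]
-0.18 [None, 0, 114, None, None, None, None, 160, 161, None, None]
-0.15 [None, 1, 126, None, None, 140, 151, 154, 154, None, 2]
-0.12 [None, 0, 129, 135, 134, 134, 135, 135, 135, 0, 1]
-0.09 [None, 1, 83, 89, 89, 89, 90, 89, 91, 1, 1]
-0.06 [None, 0, 25, 42, 42, 43, 43, 43, 43, 1, 15]
-0.03 [449, 448, 0, 27, 9, 8, 7, 1, 1, 1, 17]
-0.0 [446, 426, 29, 30, 1, 1, 0, 1, 1, 2, 1]
0.03 [402, 376, 29, 30, 1, 22, 72, None, 1, 1, 0]
0.06 [325, 326, 18, 28, 36, 22, 72, 22, 29, 54, 71]
0.09 [None, 0, 0, 26, 59, 1, 2, 8, 80, 70, 61]
0.12 [None, 0, 9, 25, 54, -1, 88, 88, 81, 29, 1]
```

Request:
arm_command --pt "-6 0 0 0 0 0 6" --pt "-2 4 -2 0 0 0 6" --pt "0 5 -2 0 0 0 6" --pt "0 5 -2 0 0 0 6" --pt "0 5 -2 0 0 0 6" --pt "0 3 -5 0 0 0 6" --pt "0 3 -5 0 0 0 6" --pt "0 3 -5 0 0 0 6" --pt "0 3 -5 0 0 0 6" --pt "0 3 -5 0 0 0 6" --pt "0 3 -5 0 0 0 6" --pt "0 3 -5 0 0 0 6"

```text
time: 1.6
position: [0.4447, -0.0713, 0.3022]
tool_rot: [0.435, 0.561, -0.43, 0.558]
ft_force: [0.4, 0.8, 1.4]
grip_width: 0.0599
```

Request:
arm_command --pt "0 1.6 -4.1 0.03 0 0 6" --pt "3 1.6 -4.1 0.03 0 0 6" --pt "4 1.6 -4.1 0.02 0 0 6" --pt "0 0 0 0 0 0 6"

```text
time: 2.1
position: [0.4647, 0.0677, 0.2317]
tool_rot: [0.456, 0.544, -0.451, 0.541]
ft_force: [0.1, 0.3, -0.5]
grip_width: 0.0601
```

```bash
python3 - <<'E'
from meas import *
im,d,K,C=cam("wrist"); np.savez("w1.npz",im=im,d=d,K=K,C=C); P=pts(d,K,C); X,Y,H=P[...,0],P[...,1],P[...,2]
sb=(X>.41)&(X<.53)&(Y>.02)&(Y<.12)
rect(sb&(H>.065)&(H<.085),P,.073,K,C,"stop"); rect(sb&(H>.016)&(H<.1),P,.022,K,C,"stand")
o,T=pose(); print(T.round(4)); print(optics.camera_info("wrist")["tool_from_camera"]); cv2.imwrite("pics/w1.png",im)
E
```

```text
stop n 212 ctr [461.3  62.3] size [26.2 11. ] ang 10.7
stand n 1388 ctr [462.4  61.7] size [55.4 49.8] ang 10.3
[[ 0.006   0.9844  0.1756  0.4661]
 [ 0.007   0.1756 -0.9844  0.0663]
 [-1.      0.0071 -0.0058  0.2332]
 [ 0.      0.      0.      1.    ]]
[[ 1.14442465e-03 -2.48913176e-01  9.68525127e-01 -1.62011492e-01]
 [-1.07037340e-03 -9.68525511e-01 -2.48912010e-01  6.91790804e-02]
 [ 9.99998772e-01 -7.51822493e-04 -1.37483451e-03 -7.11582093e-04]
 [ 0.00000000e+00  0.00000000e+00  0.00000000e+00  1.00000000e+00]]
```

View pics/w1.png

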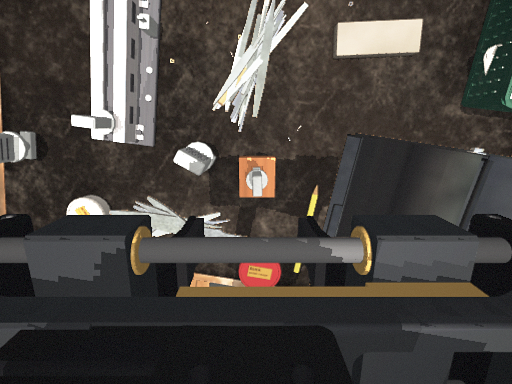

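Request:
arm_command --pt "0 -0.65 0.4 0 -0.006 -0.007 5" --pt "5 0 0 0 0 0 5" --pt "5 0 0 0 0 0 4.5" --pt "4 0 0 0 0 0 4" --pt "0 0 0 0 0 0 4" --pt "0 0 0 0 0 0 4"

```text
time: 2.9
position: [0.4687, 0.0515, 0.0979]
tool_rot: [0.459, 0.533, -0.454, 0.546]
ft_force: [0.6, -0.5, 1.6]
grip_width: 0.0403
```

```bash
python3 - <<'E'
from meas import *
im,d,K,C=cam("wrist"); P=pts(d,K,C); X,Y,H=P[...,0],P[...,1],P[...,2]
sb=(X>.43)&(X<.5)&(Y>.03)&(Y<.095)
rect(sb&(H>.065)&(H<.08),P,.073,K,C,"stop"); rect(sb&(H>.016)&(H<.1),P,.022,K,C,"stand")
o,T=pose(); print(T.round(4),o["ft_force"])
E
```

```text
stop n 440 ctr [465.3  62.3] size [21.3 12. ] ang 12.0
stand n 3047 ctr [462.   61.6] size [57.  49.7] ang 10.2
[[ 0.0193  0.9859  0.1663  0.4688]
 [-0.0059  0.1665 -0.986   0.0516]
 [-0.9998  0.018   0.009   0.0981]
 [ 0.      0.      0.      1.    ]] [-0.41384634  0.30798313 -0.77226883]
```

Request:
arm_command --pt "0 -0.6 -1.2 0 0.009 -0.018 4" --pt "0 0 0 0 0 0 4"

```text
time: 3.2
position: [0.4619, 0.0627, 0.1007]
tool_rot: [0.458, 0.539, -0.456, 0.541]
ft_force: [-0.1, 0.3, -0.1]
grip_width: 0.0402
```

```bash
python3 - <<'E'
from h import *
for i in range(2): o,T=pose(); print(T.round(4)[:3],o["time"])
optics.camera("top"); o,T=pose(); print(T.round(4)[:3])
E
```

```text
[[ 4.300e-03  9.861e-01  1.659e-01  4.619e-01]
 [-2.000e-04  1.659e-01 -9.861e-01  6.270e-02]
 [-1.000e+00  4.200e-03  9.000e-04  1.007e-01]] 3.2
[[ 4.300e-03  9.861e-01  1.659e-01  4.619e-01]
 [-2.000e-04  1.659e-01 -9.861e-01  6.270e-02]
 [-1.000e+00  4.200e-03  9.000e-04  1.007e-01]] 3.2
[[ 5.400e-03  9.861e-01  1.658e-01  4.625e-01]
 [-5.000e-04  1.659e-01 -9.862e-01  6.240e-02]
 [-1.000e+00  5.200e-03  1.300e-03  1.007e-01]]
```

Request:
arm_command --pt "3 -0.1 0 0 0 -0.005 4" --pt "3.2 0 0 0 0 0 4" --pt "0 0 0 0 0 0 4"

```text
time: 3.62
position: [0.4645, 0.0627, 0.0397]
tool_rot: [0.457, 0.538, -0.455, 0.543]
ft_force: [-0.0, 0.4, -0.5]
grip_width: 0.0398
```

```bash
python3 - <<'E'
from h import *
o,T=pose(); print(T.round(4)[:3],o["ft_force"])
E
```

```text
[[ 0.0076  0.9858  0.1679  0.4645]
 [-0.0022  0.1679 -0.9858  0.0627]
 [-1.      0.0071  0.0035  0.0397]] [-0.0112204   0.35082014 -0.49163736]
```

Request:
arm_command --pt "0.1 -0.3 0 0 0.003 -0.007 4" --pt "0 0 0 0 0 0 0.8" --pt "0 0 0 0 0 0 0.8" --pt "0 0 0 0 0 0 0.8" --pt "0 0 0 0 0 0 0.8" --pt "0 0 0 0 0 0 0.8" --grip_force 35

```text
time: 4.38
position: [0.4635, 0.0621, 0.0421]
tool_rot: [0.457, 0.539, -0.455, 0.542]
ft_force: [0.3, 0.7, -1.4]
grip_width: 0.0118
```

```bash
python3 - <<'E'
from h import *
o,T=pose(); print(T.round(4)[:3],o["ft_force"],o["moment"])
E
```

```text
[[ 0.006   0.9857  0.1685  0.4635]
 [-0.001   0.1686 -0.9857  0.0621]
 [-1.      0.0057  0.002   0.0421]] [ 0.30251255  0.71095754 -1.38441768] [ 0.0149092  -0.03674905 -0.00410567]
```

Request:
arm_command --pt "-2 0 0 0 0 0 0.8" --pt "-5 0 0 0 0 -0.006 0.8" --pt "-5 0 0 0 0 0 0.8" --pt "-4 0 0 0 0 0 0.8" --pt "0 4 -3.5 0 0 0 0.8" --pt "0 4 -3.5 0 0 0 0.8" --pt "0 4 -3.5 0 0 0 0.8" --pt "0 4 -3.5 0 0 0 0.8" --pt "0 2.8 -2.9 0 0 0 0.8" --pt "0 0 0 0.138 0 0 0.8" --pt "0 0 0 0 0 0 0.8"

```text
time: 5.75
position: [0.6212, 0.2662, 0.2017]
tool_rot: [0.49, 0.508, -0.496, 0.505]
ft_force: [0.0, 0.2, -0.9]
grip_width: 0.0118
```

```bash
python3 - <<'E'
from meas import *
im,d,K,C=cam("wrist"); np.savez("w2.npz",im=im,d=d,K=K,C=C); cv2.imwrite("pics/w2.png",im)
o,T=pose(); print(T.round(4)[:3],o["ft_force"],o["grip_width"])
E
```

```text
[[-0.0087  0.9996  0.0269  0.6212]
 [-0.0023  0.0269 -0.9996  0.2662]
 [-1.     -0.0088  0.0021  0.2018]] [ 0.5757091  -0.3243839  -1.82569819] 0.011734514354192415
```

View pics/w2.png

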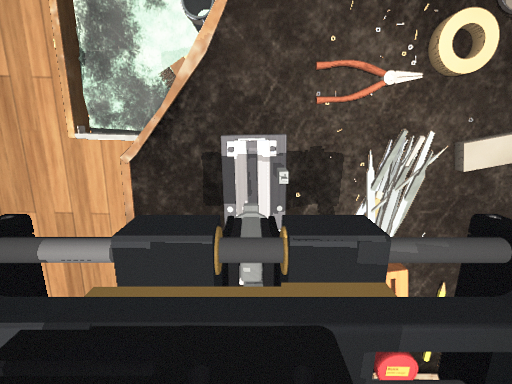

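```bash
python3 - <<'E'
from meas import *
for n in("w2","w1"):
    t=np.load(n+".npz"); im,d,K,C=[t[k] for k in("im","d","K","C")]; P=pts(d,K,C); X,Y,H=P[...,0],P[...,1],P[...,2]
    box=(X>.45)&(X<.7)&(Y>.19)&(Y<.33)
    top=box&(H>.039)&(H<.049)
    rect(box&(X>.56)&(Y<.24)&(H>.03)&(H<.05),P,.042,K,C,"pointer")
    L=[]
    for v in range(0,215):
        u=np.where(top[v])[0]
        if len(u)<12: continue
        # split lips by gap
        # outer rail edges and slot gap
        g=np.where(np.diff(u)>3)[0]
        if len(g)<1: continue
        k=g[0]
        e=[ray(q,v,.044,K,C)[:2]*1000 for q in (u[0]-.5,u[k]+.5,u[k+1]-.5,)]
        L.append([e[0][0],e[0][1],e[1][1],e[2][1]])
    L=np.array(L)
    print(n,len(L)); print(L[::6].round(1))
    if len(L):
        mid=(L[:,2]+L[:,3])/2; f=np.polyfit(L[:,0],mid,1); r=mid-np.polyval(f,L[:,0]); ok=abs(r)<2*r.std()+.1; f=np.polyfit(L[ok,0],mid[ok],1)
        print("slope deg",np.degrees(f[0]),"mid at 620:",np.polyval(f,620),"at 640",np.polyval(f,640),"gap",np.median(L[:,2]-L[:,3]))
    rect(box&(X>.655 if n=="w2" else box)&(H>.004),P,.008,K,C,"base end")
E
```

```text
pointer n 135 ctr [626.8 228.2] size [16.3 12.1] ang 2.9
w2 74
[[667.8 288.3 274.4 261.6]
 [660.9 288.3 274.3 261.4]
 [653.9 288.2 274.1 261.2]
 [646.8 288.2 274.  261. ]
 [639.6 288.1 272.6 260.7]
 [632.4 286.8 272.5 259.3]
 [625.1 286.8 272.3 259.1]
 [617.7 286.7 272.2 258.9]
 [610.2 286.6 272.  258.6]
 [602.7 285.3 271.8 258.4]
 [595.  285.2 270.4 258.1]
 [587.2 285.1 275.2 256.6]
 [579.4 285.  277.6 255.1]]
slope deg 1.6781723750591537 mid at 620: 266.14082711002976 at 640 266.7266197772457 gap 13.211542137798887
base end n 10659 ctr [531.8 178.2] size [ 69.4 573.9] ang 1.4
pointer n 194 ctr [622.6 224.4] size [17.5 16.2] ang 4.9
w1 125
[[633.9 286.6 269.7 259.6]
 [627.8 286.4 269.4 259.3]
 [621.7 286.2 269.2 259. ]
 [615.5 286.  270.  258.6]
 [609.3 285.8 268.6 258.3]
 [603.  285.6 268.3 258. ]
 [596.7 285.4 269.2 257.6]
 [590.3 285.2 268.9 257.3]
 [583.8 285.  267.5 257. ]
 [577.3 284.8 267.2 256.6]
 [570.6 284.6 266.9 256.3]
 [564.  284.4 267.8 255.9]
 [557.4 283.  266.3 255.6]
 [550.6 282.8 266.  255.2]
 [543.8 282.6 266.9 256.1]
 [536.8 282.4 265.4 255.7]
 [529.8 282.1 266.3 255.4]
 [522.7 281.9 264.8 255. ]
 [515.5 281.7 264.5 254.6]
 [489.8 280.9 278.4 252.1]
 [482.3 280.6 263.  252.9]]
slope deg 2.2909355552631054 mid at 620: 263.93462473131746 at 640 264.7343120991244 gap 10.536210968997011
base end n 9819 ctr [565.7 273.8] size [183.3 116. ] ang 2.4
```

```bash
python3 - <<'E'
from meas import *
t=np.load("w2.npz"); d,K,C=[t[k] for k in("d","K","C")]; P=pts(d,K,C)
o,T=pose(); Q=(P-T[:3,3])@T[:3,:3]*1000
q=(abs(Q[...,2])<5)&(Q[...,0]>-40)&(Q[...,0]<60)
for x in range(-35,45,4):
    s=q&(Q[...,0]>=x)&(Q[...,0]<x+4)
    if s.sum()>3: print(x,s.sum(),np.percentile(Q[s][:,1],[5,50,95]).round(1))
E
```

```text
-35 103 [-13.9  -8.4  -4.2]
-31 236 [-14.7  -9.5  -4.2]
-27 51 [ 9.4  9.9 10.3]
-23 49 [ 9.2  9.9 10.3]
-19 51 [ 9.3  9.9 10.4]
-15 38 [ 9.2  9.8 10.4]
-11 40 [ 9.3  9.8 10.1]
-7 38 [ 9.2  9.8 10.3]
-3 35 [ 9.2  9.7 10.5]
1 27 [ 9.2  9.7 10. ]
5 63 [ 9.1 10.2 11.4]
9 16 [ 9.9 11.2 11.5]
25 85 [ 6.4  8.8 10.7]
29 22 [10.5 10.7 11. ]
```

Request:
arm_command --pt "2 0.6 0 0 0.002 0.009 0.8" --pt "4 0 0 0 0 0 0.8" --pt "4 0 0 0 0 0 0.8" --pt "1 0 0 0 0 0 0.8" --pt "0 0 0 0 0 0 0.8"

```text
time: 6.42
position: [0.6271, 0.2639, 0.091]
tool_rot: [0.492, 0.508, -0.491, 0.508]
ft_force: [0.1, -1.4, -1.5]
grip_width: 0.0119
```

```bash
cat > st.py <<'E'
from h import *
o,T=pose(); t=T[:3,:3].T@np.array([0,0,-1]); a=np.radians(-88.2); yaw=np.arctan2(T[1,2],T[0,2])
print("t",o["time"],"pos",(T[:3,3]*1000).round(2),"tiltfix ay %.4f az %.4f"%(-t[2],t[1]),"yaw",np.degrees(yaw).round(2),"F",o["ft_force"].round(1),"M",o["moment"].round(2),"grip",round(o["grip_width"],4))
E
python3 st.py
```

```text
t 6.425 pos [627.14 263.87  90.99] tiltfix ay -0.0003 az -0.0019 yaw -88.13 F [ 0.1 -1.4 -1.5] M [ 0.03  0.02 -0.01] grip 0.0119
```

Request:
arm_command --pt "0 0 -0.23 0 0 0 0.8" --pt "0 0 0 0 0 0 0.8"

```text
time: 6.68
position: [0.629, 0.2666, 0.0942]
tool_rot: [0.494, 0.507, -0.49, 0.51]
ft_force: [0.6, -0.8, -1.5]
grip_width: 0.0116
```

```bash
python3 - <<'E'
from meas import *
im,d,K,C=cam("wrist"); cv2.imwrite("pics/w3.png",im); P=pts(d,K,C); X,Y,H=P[...,0],P[...,1],P[...,2]
g=cv2.cvtColor(im,cv2.COLOR_BGR2GRAY)
box=(X>.45)&(X<.7)&(Y>.22)&(Y<.33)&(H>.0395)&(H<.0485)
rect((X>.6)&(X<.66)&(Y>.215)&(Y<.24)&(H>.03)&(H<.05),P,.042,K,C,"pointer")
L=[]
for v in range(0,384,1):
    u=np.where(box[v])[0]
    if len(u)<15: continue
    g=np.where(np.diff(u)>8)[0]
    if len(g)!=1: continue
    k=g[0]; e=[ray(q,v,.044,K,C)[:2]*1000 for q in(u[0]-.5,u[k]+.5,u[k+1]-.5,u[-1]+.5)]
    L.append([v,e[0][0]]+[x[1] for x in e])
L=np.array(L); print(L[::8].round(1))
for a,b,n in((2,5,"rail"),(3,4,"slot")):
    s=(L[:,1]>630); m=(L[s,a]+L[s,b])/2; f=np.polyfit(L[s,1],m,1); print(n,np.degrees(f[0]),np.polyval(f,624),np.median(L[s,a]-L[s,b]))
E
python3 st.py
```

```text
pointer n 180 ctr [631.  228.6] size [10.4 12. ] ang 1.9
[[161.  668.5 287.4 274.  261.4 247.3]
 [169.  662.1 288.1 273.9 261.2 246.1]
 [177.  655.7 288.1 273.7 260.9 246.5]
 [185.  649.1 288.  273.5 260.6 246.2]
 [193.  642.5 287.1 272.5 260.4 245.8]
 [201.  635.8 287.  272.3 260.1 245.4]
 [210.  628.1 287.  273.8 259.8 245. ]]
rail 2.0705471101807085 265.8814623303066 41.71041662835481
slot 2.2916406947701926 265.9580802141158 12.68345254212997
t 6.725 pos [629.17 266.55  94.36] tiltfix ay -0.0014 az -0.0075 yaw -88.11 F [ 0.  -0.3 -1.9] M [ 0.02 -0.01  0.01] grip 0.012
```

View pics/w3.png

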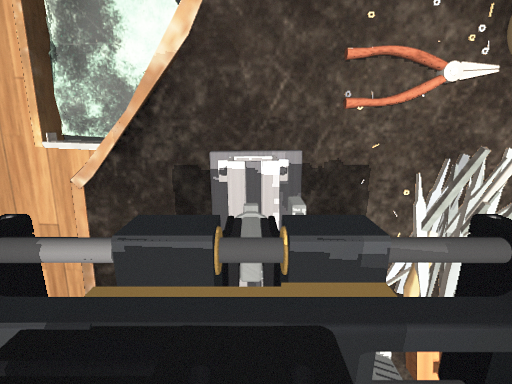

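Request:
arm_command --pt "0.8 0 0.05 0 -0.001 -0.007 0.8" --pt "0.3 0 0 0 0 0 0.8" --pt "0.2 0 0 0 0 0 0.8" --pt "0 0 0 0 0 0 0.8"

```text
time: 7.22
position: [0.6298, 0.2663, 0.0817]
tool_rot: [0.492, 0.508, -0.491, 0.509]
ft_force: [-0.4, 0.5, -1.5]
grip_width: 0.0116
```

```bash
python3 st.py
```

```text
t 7.225 pos [629.81 266.32  81.67] tiltfix ay -0.0008 az -0.0019 yaw -88.09 F [-0.4  0.5 -1.5] M [-0.01 -0.02  0.04] grip 0.0116
```

Request:
arm_command --pt "0.2 -0.1 0.03 0 0 -0.002 0.8" --pt "0.2 0 0 0 0 0 0.8" --pt "0.15 0 0 0 0 0 0.8"

```text
time: 7.6
position: [0.6291, 0.2659, 0.0767]
tool_rot: [0.492, 0.508, -0.491, 0.508]
ft_force: [-1.7, -1.0, 7.4]
grip_width: 0.0118
```

```bash
python3 st.py
```

```text
t 7.6 pos [629.08 265.92  76.7 ] tiltfix ay -0.0007 az -0.0004 yaw -88.08 F [-1.7 -1.   7.4] M [-0.13  0.42  0.03] grip 0.0118
```

Request:
arm_command --pt "-0.1 0 0.1 0 0 0 0.8" --pt "0.15 0 0 0 0 0 0.8" --pt "0.1 0 0 0 0 0 0.8"

```text
time: 7.98
position: [0.6292, 0.2649, 0.075]
tool_rot: [0.492, 0.508, -0.491, 0.508]
ft_force: [-0.2, -0.7, -1.3]
grip_width: 0.0117
```

```bash
python3 st.py
```

```text
t 7.975 pos [629.21 264.94  75.04] tiltfix ay -0.0009 az -0.0009 yaw -88.08 F [-0.2 -0.7 -1.3] M [-0.01  0.01 -0.01] grip 0.0117
```

Request:
arm_command --pt "0.15 0 0 0 0 0 0.8" --pt "0.2 0 0 0 0 0 0.8" --pt "0.2 0 0 0 0 0 0.8"

```text
time: 8.35
position: [0.629, 0.2649, 0.0687]
tool_rot: [0.492, 0.508, -0.491, 0.508]
ft_force: [1.0, -0.8, -1.9]
grip_width: 0.0116
```

```bash
python3 st.py
```

```text
t 8.35 pos [628.97 264.9   68.66] tiltfix ay -0.0007 az -0.0001 yaw -88.08 F [ 1.  -0.8 -1.9] M [-0.05 -0.01 -0.02] grip 0.0116
```

Request:
arm_command --pt "0.2 0 0 0 0 0 0.8" --pt "0.2 0 0 0 0 0 0.8" --pt "0.2 0 0 0 0 0 0.8"

```text
time: 8.72
position: [0.629, 0.265, 0.0637]
tool_rot: [0.492, 0.508, -0.491, 0.508]
ft_force: [-1.9, -0.5, 3.9]
grip_width: 0.0119
```

```bash
python3 st.py
```

```text
t 8.725 pos [629.03 264.96  63.7 ] tiltfix ay -0.0007 az -0.0004 yaw -88.07 F [-1.9 -0.5  3.9] M [-0.13  0.33  0.06] grip 0.0119
```

Request:
arm_command --pt "0.18 0 0 0 0 0 0.8" --pt "0.1 0 0 0 0 0 0.8" --pt "0.05 0 0 0 0 0 0.8"

```text
time: 9.1
position: [0.6291, 0.265, 0.0615]
tool_rot: [0.492, 0.508, -0.491, 0.508]
ft_force: [-0.7, -0.5, 5.5]
grip_width: 0.0116
```

```bash
python3 st.py
```

```text
t 9.1 pos [629.07 264.96  61.47] tiltfix ay -0.0006 az -0.0008 yaw -88.06 F [-0.7 -0.5  5.5] M [-0.09  0.41 -0.1 ] grip 0.0116
```

Request:
arm_command --pt "0.02 -0.005 -0.05 -0.17 0 0 0.8" --pt "0.02 -0.005 -0.05 -0.17 0 0 0.8"

```text
time: 9.35
position: [0.6304, 0.2665, 0.062]
tool_rot: [0.397, 0.585, -0.394, 0.587]
ft_force: [-1.8, 0.3, 4.8]
grip_width: 0.0116
```

```bash
cat >> st.py <<'E'
c=T@np.array([0,-.0032,0,1]); print("stop",(c[:3]*1000).round(2),"q6",o["q"][5].round(2))
E
python3 st.py
```

```text
t 9.35 pos [630.39 266.52  62.  ] tiltfix ay -0.0004 az -0.0049 yaw -68.03 F [-1.8  0.3  4.8] M [ 0.01  0.26 -0.  ] grip 0.0116
stop [627.42 265.32  61.98] q6 1.42
```

Request:
arm_command --pt "0.05 -0.12 -0.06 -0.17 0 -0.005 0.8" --pt "0.03 -0.02 -0.05 -0.17 0 0 0.8"

```text
time: 9.6
position: [0.6307, 0.2678, 0.0623]
tool_rot: [0.288, 0.645, -0.286, 0.647]
ft_force: [-1.2, 0.0, 5.1]
grip_width: 0.0119
```

```bash
python3 st.py
```

```text
t 9.6 pos [630.74 267.82  62.25] tiltfix ay 0.0019 az -0.0049 yaw -47.92 F [-1.2  0.   5.1] M [-0.03  0.26  0.03] grip 0.0119
stop [628.37 265.67  62.24] q6 1.07
```

Request:
arm_command --pt "0.07 -0.2 -0.13 -0.17 -0.002 -0.005 0.8" --pt "0.04 -0.06 -0.06 -0.17 0 0 0.8"

```text
time: 9.85
position: [0.6302, 0.2685, 0.0623]
tool_rot: [0.171, 0.683, -0.169, 0.69]
ft_force: [-0.6, 0.5, 5.0]
grip_width: 0.0119
```

```bash
python3 st.py
```

```text
t 9.85 pos [630.2  268.49  62.33] tiltfix ay 0.0085 az -0.0038 yaw -27.82 F [-0.6  0.5  5. ] M [-0.    0.14  0.  ] grip 0.0119
stop [628.7  265.66  62.32] q6 0.73
```

Request:
arm_command --pt "0.07 -0.15 -0.22 -0.17 0.008 -0.004 0.8" --pt "0.04 -0.04 -0.08 -0.17 0.002 0 0.8" --pt "0.03 -0.03 -0.08 -0.17 0.002 0 0.8" --pt "0.02 0 0 0 0 0 0.8"

```text
time: 10.35
position: [0.6299, 0.2695, 0.0626]
tool_rot: [-0.013, 0.705, 0.015, 0.709]
ft_force: [-1.7, -0.3, 3.6]
grip_width: 0.0115
```

```bash
python3 st.py
```

```text
t 10.35 pos [629.88 269.47  62.62] tiltfix ay 0.0060 az -0.0027 yaw 2.26 F [-1.7 -0.3  3.6] M [-0.11  0.29  0.  ] grip 0.0115
stop [630.01 266.27  62.61] q6 0.2
```

Request:
arm_command --pt "0.05 -0.05 -0.25 0 0.006 -0.003 0.8" --pt "0.04 -0.03 -0.25 0 0 0 0.8" --pt "0.02 0 -0.05 0 0 0 0.8"

```text
time: 10.72
position: [0.6294, 0.2694, 0.0632]
tool_rot: [-0.011, 0.703, 0.013, 0.711]
ft_force: [0.8, 0.1, 4.1]
grip_width: 0.0116
```

```bash
python3 st.py; python3 - <<'E'
from meas import *
im,d,K,C=cam("scene"); np.savez("s4.npz",im=im,d=d,K=K,C=C)
im,d,K,C=cam("wrist"); np.savez("w4.npz",im=im,d=d,K=K,C=C); P=pts(d,K,C); X,Y,H=P[...,0],P[...,1],P[...,2]
rect((X>.6)&(X<.66)&(Y>.215)&(Y<.24)&(H>.03)&(H<.05),P,.042,K,C,"pointer")
E
```

```text
t 10.725 pos [629.42 269.37  63.19] tiltfix ay 0.0118 az -0.0018 yaw 1.97 F [0.8 0.1 4.1] M [-0.02 -0.23  0.04] grip 0.0116
stop [629.53 266.17  63.18] q6 0.21
pointer n 10 ctr [624.6 220.4] size [2.3 3.4] ang 1.3
```

Request:
arm_command --pt "0.06 0 -0.5 0 0.012 -0.002 0.8" --pt "0.05 0 -0.3 0 0.003 0 0.8"

```text
time: 11.08
position: [0.6233, 0.2692, 0.0626]
tool_rot: [-0.012, 0.707, 0.012, 0.707]
ft_force: [3.3, -0.2, 4.0]
grip_width: 0.012
```

```bash
python3 st.py
```

```text
t 11.075 pos [623.3  269.19  62.59] tiltfix ay 0.0010 az -0.0003 yaw 1.96 F [ 3.3 -0.2  4. ] M [-0.05 -0.82  0.04] grip 0.012
stop [623.41 265.99  62.59] q6 0.21
```

Request:
arm_command --pt "-0.13 0 -0.02 0 0 0 0.8" --pt "0 0 0 0 0 0 0.8" --pt "0 0 0 0 0 0 2.5" --pt "0 0 0 0 0 0 3" --pt "0 0 0 0 0 0 3"

```text
time: 11.7
position: [0.6164, 0.2682, 0.0602]
tool_rot: [-0.013, 0.712, 0.011, 0.702]
ft_force: [-0.1, 0.2, -0.2]
grip_width: 0.0284
```

```bash
python3 st.py
```

```text
t 11.7 pos [616.43 268.16  60.24] tiltfix ay -0.0141 az 0.0022 yaw 1.96 F [-0.1  0.2 -0.2] M [ 0.01 -0.12 -0.05] grip 0.0284
stop [616.54 264.96  60.25] q6 0.21
```

Request:
arm_command --pt "-0.2 0 0.6 0 -0.014 0.002 4" --pt "-0.5 0 0 0 0 0 4" --pt "-4 0 0 0 0 0 4" --pt "-5 0 0 0 0 0 4" --pt "-5 -4 0 0 0 0 4" --pt "0 -6 0 0 0 0 4" --pt "0 -6 0 0 0 0 4" --pt "0 0 0 0 0 0 4"

```text
time: 12.7
position: [0.6288, 0.106, 0.2124]
tool_rot: [-0.014, 0.706, 0.012, 0.708]
ft_force: [0.8, 0.2, 1.0]
grip_width: 0.0399
```

```bash
python3 st.py; python3 - <<'E'
from meas import *
for n in("scene","top","wrist"):
    im,d,K,C=cam(n); np.savez(n+"5.npz",im=im,d=d,K=K,C=C); P=pts(d,K,C); X,Y,H=P[...,0],P[...,1],P[...,2]; print(n)
    rect((X>.59)&(X<.66)&(Y>.20)&(Y<.24)&(H>.03)&(H<.05),P,.042,K,C,"pointer")
    rect((X>.57)&(X<.67)&(Y>.235)&(Y<.30)&(H>.08)&(H<.11),P,.096,K,C,"stop top")
    rect((X>.47)&(X<.53)&(Y>.22)&(Y<.30)&(H>.08)&(H<.11),P,.096,K,C,"fitted top")
    q=(X>.57)&(X<.67)&(Y>.235)&(Y<.30)&(H>.08)&(H<.11); print(np.median(H[q]))
    q=(X>.47)&(X<.53)&(Y>.22)&(Y<.30)&(H>.08)&(H<.11); print(np.median(H[q]))
a=np.load("scene5.npz")["im"]; b=np.load("top5.npz")["im"]; w=np.load("wrist5.npz")["im"]
c=np.hstack([cv2.resize(a[165:265,150:300],(400,267),interpolation=2),cv2.resize(b[130:250,140:320],(400,267),interpolation=2)])
cv2.imwrite("pics/f5.png",np.vstack([c,cv2.resize(w,(400,300)).repeat(1,0) if 0 else np.hstack([cv2.resize(w,(400,300)),np.zeros((300,400,3),np.uint8)])]))
E
```

```text
t 12.7 pos [628.78 106.05 212.37] tiltfix ay 0.0016 az 0.0026 yaw 2.13 F [0.8 0.2 1. ] M [ 0.02 -0.06 -0.01] grip 0.0399
stop [628.9  102.85 212.37] q6 -0.04
scene
pointer n 33 ctr [618.1 229.6] size [12.3 45.6] ang 66.3
stop top n 90 ctr [605.4 270.9] size [26.7 49.5] ang 74.2
fitted top n 103 ctr [486.2 266.4] size [23.6 50.7] ang 64.3
0.09017541019515751
0.09047328772627161
top
pointer n 29 ctr [621.1 223.9] size [13.6 10.8] ang 1.7
stop top n 57 ctr [620.7 264. ] size [12.8 25.5] ang 1.4
fitted top n 55 ctr [500.2 257.5] size [10.1 25.3] ang 1.4
0.09571004630771418
0.0957225355905682
wrist
pointer n 158 ctr [624.6 225.4] size [14.9 11.8] ang 2.3
stop top n 459 ctr [624.5 263.8] size [11.1 28.6] ang 2.3
fitted top n 620 ctr [506.1 257.4] size [17.7 28.7] ang 2.6
0.09587502688860611
0.09505192547998859
```

View pics/f5.png

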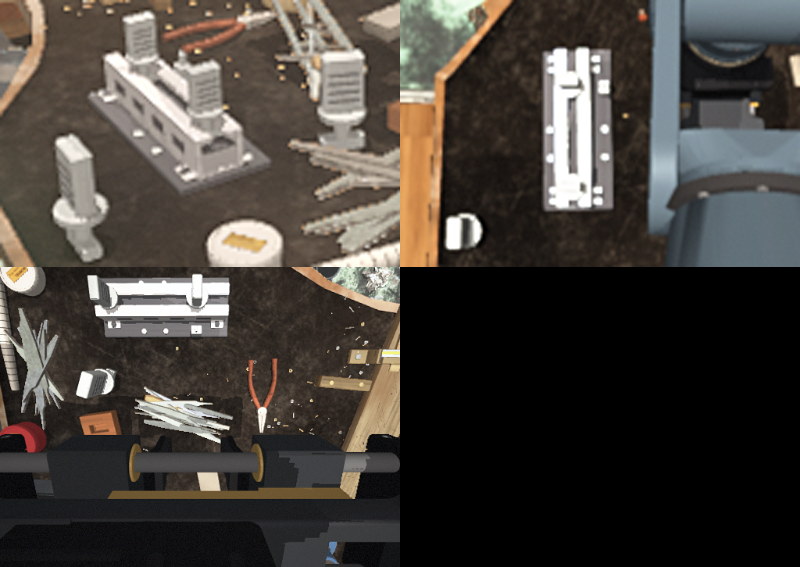

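The picture shows the stop upright in the rail beside the pointer, with its wing lying across the rail. Its top is at 95.7 mm, the same as the fitted stop. Nothing else has moved, and the gripper is clear.

```bash
python3 -c "
from h import *
print(workorder.hand_in())"
```

```text
the job is handed in; nothing more can be done
None
```

The loose stop is locked in the slotted rail beside the pointer block, and the job is handed in; the simulator gave no verdict. The stop was the one from the stand, the smallest of the look-alikes.

**What happened on the way**
- **Finding the slot:** the head first touched a lip at about 9 N. I backed off, shifted 1 mm sideways, and it then went in freely.
- **Turning:** I pressed it down on the strip with about 7 N and gave it a quarter turn. It crept about 4 mm along the rail during the turn, and my first nudge back barely moved it. A second one slid it back to the pointer before I let go.
- **Letting go:** the gripper jumped about 7 mm sideways when it opened. The checks below were taken after that.

**Last checks**

| Check | Measured | Needed |
|---|---|---|
| Height of top | 95.7 mm (same as the fitted stop), so centre about 63.2 mm | centre 60.5–65.5 mm |
| Head across the rail (judged from the wing) | within about 1° | 0.3 rad (about 17°) |
| Distance from pointer along the rail | about 1 mm | within 8 mm |
| Upright | looks upright in the pictures, angle not measured | 0.1 rad (about 6°) |
| Time on the robot's clock | about 13 s | 64 s |

- **Other items:** the files and other bench items I could see had not moved; the sharpening stone I did not check. The gripper was clear of everything.
- **Camera disagreement:** the top and wrist cameras differed by about 3.5 mm on absolute position along the rail. They agreed on where the stop sits relative to the pointer.

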